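Press two circuit boards into the spring clip holders of a bench rack

ROBOT

A 6-joint arm with a two-finger parallel gripper is mounted at the origin on the work surface. World frame = base frame: x ahead of the robot, y to its left, z up, the work surface at z = 0. Lengths are in m, angles in rad, forces in N, time in s.
With the tool pointing down it reaches from about 0.35 to 0.85 m from the base axis. Payload 8.1 kg.
Tool frame: the origin (TCP) lies midway between the tips of the shut fingers; the grasp point (between the pads) lies robot.grasp_offset behind it (robot.grasp_offset is the distance from the TCP to the grasp point, in m); z points along the fingers, y is the direction in which the jaws open and shut (so a half turn about z gives the same grasp; the last joint's range is limited). The gripper opens to 93 mm and grips with 3 to 60 N. Pads are 15 mm wide; open, the fingers measure 128 mm over their backs; the gripper's body (75 mm by 188 mm) begins 65 mm behind the grasp point.
Start: joints at [-1.323, 0.13, 1.488, -0, 1.523, -0.085], TCP at [0.196, -0.567, 0.219] pointing down, gripper open.
Joint ranges: [-2.96, 2.96], [-0.89, 2.26], [0.02, 2.5], [-1.34, 4.48], [0, 2.73], [-2.66, 2.66]. Speed limits (rad/s): [2.39, 2.39, 2.79, 3.14, 3.14, 3.14].

INTERFACE

Orientations are given as a rotation vector (axis times angle).
In Python, from plant import robot gives the robot as it stands.
- The arm moves only by the shell command python3 -m handwheel 'ROWS' [OPENING] [FORCE]. ROWS is text: rows parted by semicolons, each of 6 numbers parted by spaces: the shift along the world's x, y, z each as a share of 0.3 m, from -1 to 1, then the turn, a rotation vector about the world's x, y, z each as a share of 45 degrees, from -1 to 1. A call has 1 to 5 rows; each row is the pose to reach, as a shift and turn from the pose commanded when the call began; what a row does not reach only later rows make up. A row lasts 1/10 s, in which the tool goes at most 50 mm and 8.59 degrees, less where a joint would pass 70% of its speed; a pose out of reach is approached as far as the arm can. A call with a number of a shift or a turn outside -1 to 1 is refused whole. A call with a gripper value outside its range is refused whole. OPENING is the closure, from -1 (fully open) to 1 (shut), set as the call begins (- or left out, the last holds). The fingers move at their own pace and stop on an object; FORCE is the grip in N (left out, the last holds). Time passes only in rows, so rows that repeat a pose let the fingers close. It gives the time, the measured TCP pose, the force and the opening at its end, in the units of the state.
- robot.read_state(): the state, without advancing time (a new reading comes with each control period).
- robot.read_camera(name): name is "side" or "top" or "wrist"; returns (picture, depth): 480x640x3 uint8, red, green, blue; 480x640 float32, m along the optical axis (not along the pixel's ray), 0 where there is no reading.
- robot.camera_model(name): a dict with "camera_matrix" (3x3 intrinsics, pixels), "pose" (4x4, takes a point from camera to world coordinates); the wrist camera has in their place "tool_from_camera" (4x4, takes a point from camera to tool coordinates, whose origin is the TCP and whose axes are the flange's). Camera axes: x right, y down, z forward; pixel columns grow to the right and rows downward; lengths in m; the calibration is good to about 2 mm. A picture is of the moment at which its call begins: read the wrist's pose just before it. camera_model takes no time and is no camera call.
- robot.close_job(): hands the job in, once; it reports no verdict.
Trained networks look in the newest picture that a camera, given by its name, has taken for a name from the list of things; names that differ only in an ending like _2 or _b are one class to them, and where a whole thing is asked for, a point or a joint stands for the part that bears it (a point fixed in the world has none). Each returns a list of dicts, best first, with "conf" (0 to 1); they miss things now and then, are a little off and sometimes report something else, mostly with a low value. They report only what shows in the picture. A call takes as long as a camera call. They do not tell look-alikes from the thing itself.
- robot.look_for(camera, query): "rect" ([centre column, centre row, width, height] in pixels, round what is visible of it).
- robot.silhouettes(camera, query): "pixels" (480x640 bool, what is visible of it) and "rect" ([centre column, centre row, width, height] in pixels, round what is visible of it).
- robot.tip_of(camera, query): "at" ([row, column] in pixels: a listed point, or the origin of a listed thing).
The state is a dict: "t": time; "q": joint angles; "dq": joint speeds; "joint_torque": joint torques, N m; "tool_pos": TCP position; "orientation": TCP orientation; "force": force on the tool from outside, world axes, zero at the start; "wrist_torque": the same for the moment, N m; "opening": finger opening in m.
Only numpy, scipy, OpenCV 4.12 (cv2) and the standard library are available. Lean on these libraries where they do the work, as an engineer would, in place of code of your own. Each camera call takes 0.05 s, during which the arm holds its last target.

TASK

Take the two circuit boards out of the grooved stand and push each into the rack holder that fits it, the wide board into the wide holder and the narrow one into the narrow holder, pressing until both spring clips of the holder have snapped over its foot and it sits fully home, upright. Let go of the boards and leave the other things on the bench alone.

Things in the scene. Friction and masses are not known exactly. Their poses are not given: they have to be found in the camera images.
- wide_board: The wide board: upright aluminium carrier plate 6 mm thick, 105 mm tall, body 120 mm wide; its foot, the lowest 14 mm, is 132 mm wide, so a 6 mm ear juts out at each end. Green circuit board and chips on both faces up to 66 mm; above that a bare strip to grip. Origin: middle of its underside; z up, y along its width, x through it. About 0.2 kg. It goes in its holder either way round.
- narrow_board: The narrow circuit board: as the wide one (6 mm thick, 105 mm tall, foot 14 mm tall with 6 mm ears) but its body is 84 mm and its foot 96 mm wide. Origin and axes the same. Mass roughly 0.15 kg.
- rack: Dark steel base plate of the rack, 165 x 210 x 10 mm, fixed to the bench, carrying the two holders. Origin: centre of its underside; the slots run along its y.
- wide_holder_seat (a point): Centre of the floor of the wide holder (18 mm above the bench), where the middle of the wide board's underside must come; z up, y along the slot, x across it. At each end of the slot stand two black guide cheeks 22 mm long, 8 mm apart, 48 mm tall above this floor, then flaring out to a height of 57 mm. The board goes down between them from above. Floor plate 70 x 176 mm.
- narrow_holder_seat (a point): The same point of the narrow holder, which is built alike for the narrow board (floor plate 70 x 140 mm). Both holders stand one behind the other, 84 mm apart in x, in either order, on the rack's base plate.
- wide_holder_left (a joint): Steel spring clip between the cheeks at the +y end of the wide holder, in m: 0 at rest, outward positive, 8 mm at most. Its slope leads from 41 down to 22 mm above the floor, where its nose juts 4 mm over the end of the foot. Some 6 to 15 N down in all drives the foot past both noses (its weight does not); they snap back to near 0, 2.5 mm above the foot, once the board is on the floor.
- wide_holder_right (a joint): The clip at the -y end of the wide holder; values likewise.
- narrow_holder_left (a joint): The clip at the +y end of the narrow holder; values likewise.
- narrow_holder_right (a joint): The clip at the -y end of the narrow holder; values likewise.
- stand: Grey plastic stand fixed to the bench, 130 x 150 mm, 40 mm tall, with two open-ended grooves 8 mm wide and 30 mm deep along its y, 80 mm apart, in which the boards stand in either order. Origin: centre of its underside.
- spool: Bystander: a steel-coloured reel of solder wire, 52 mm across, 42 mm tall, standing. Origin: middle of its underside.
- screwdriver: Bystander: a screwdriver 170 mm long, lying on the bench.
- meter: Bystander: an orange and black hand multimeter 150 x 75 x 38 mm lying on its back. Origin: middle of its underside.
Things that resemble listed ones, but are neither listed nor needed, are in the scene too. What is shaped like the wide_board but pink is not meant.

How it is judged:
At the end, for the whole second after the job is handed in: Each board stands in its own holder: underside within 3 mm of the holder's floor and 6 mm of its centre, along the slot within 0.05 rad, upright within 0.08 rad, both clips of each holder closed to within 2 mm, both boards at rest and released (z of wide_board in the frame of wide_holder_seat below 0.003 m and horizontal distance between wide_board and wide_holder_seat below 0.006 m and angle between the y axis of wide_board and the y axis of wide_holder_seat, either way round below 0.05 rad and angle between each of wide_board, narrow_board's own z axis and vertical below 0.08 rad and value of joint each of wide_holder_left, wide_holder_right, narrow_holder_left, narrow_holder_right below 0.002 m and z of narrow_board in the frame of narrow_holder_seat below 0.003 m and horizontal distance between narrow_board and narrow_holder_seat below 0.006 m and angle between the y axis of narrow_board and the y axis of narrow_holder_seat, either way round below 0.05 rad and linear speed of each of wide_board, narrow_board below 0.02 m/s); the robot touches nothing.
It fails at once if the solder reel is moved more than 20 mm (distance of spool from where it was at the start of the episode above 0.02 m).
It fails at once if the screwdriver is moved more than 20 mm (distance of screwdriver from where it was at the start of the episode above 0.02 m).
It fails at once if the multimeter is moved more than 20 mm (distance of meter from where it was at the start of the episode above 0.02 m).
It also fails if it takes over 64 s, if anything falls off the work surface, if the arm or the gripper's body presses on something with over 40 N, if the wrist force passes 120 N, or if a joint passes its speed limit or range.

## Working session

There is one attempt and no reset: what is moved stays moved. The work goes in short steps, Python scripts to look and compute and a shell command to move; the robot and the scene stay as the last step left them, time stands still between calls to the robot, and variables do not carry over. Pictures are saved under pics/ and viewed, and the job is handed in when it is done.

```bash
ls; mkdir -p pics
cat > h.py <<'E'
import numpy as np, cv2
from plant import robot
def snap(n,f):
    p,d=robot.read_camera(n); cv2.imwrite('pics/'+f+'.png',p[:,:,::-1]); np.save('pics/'+f+'_d.npy',d); return p,d
E
python3 - <<'E'
from h import *
print(robot.read_state(), robot.grasp_offset)
for n in('side','top'):
    snap(n,n+'0'); print(n,robot.camera_model(n))
print(robot.camera_model('wrist'))
E
```

```text
pics
{'t': 0.0, 'q': array([-1.32342242e+00,  1.31175190e-01,  1.48927999e+00,  9.27574547e-06,
        1.52299515e+00, -8.54402104e-02]), 'dq': array([-6.03806058e-04, -5.24326041e-04,  2.09613043e-03, -8.88077804e-04,
       -6.91498604e-06, -3.65777631e-04]), 'joint_torque': array([ 2.03500407e-03, -5.59834027e+01, -4.91767395e+01,  7.70093920e-02,
        3.53090989e-02, -1.54139789e-04]), 'tool_pos': array([ 0.19588342, -0.56651867,  0.21757868]), 'orientation': array([-3.09636889e+00, -5.20066243e-01,  2.21370038e-04]), 'force': array([ 0.18997367,  0.01264297, -0.63504052]), 'wrist_torque': array([-0.01999316, -0.02247838,  0.0155466 ]), 'opening': 0.0928415125025737} 0.0188
side {'camera_matrix': array([[449.67648991,   0.        , 325.28965451],
       [  0.        , 449.67648991, 241.41284003],
       [  0.        ,   0.        ,   1.        ]]), 'pose': array([[ 0.89598633, -0.27486748,  0.34879272,  0.28361433],
       [-0.44401063, -0.56853283,  0.69254962, -0.44358053],
       [ 0.00794074, -0.77538267, -0.63144173,  0.53270931],
       [ 0.        ,  0.        ,  0.   
[... 288 characters left out ...]
, -0.01005057,  0.01048392,  0.0522561 ],
       [-0.00978499, -0.06723335, -0.9976893 ,  0.82415442],
       [ 0.        ,  0.        ,  0.        ,  1.        ]])}
{'camera_matrix': array([[407.15929851,   0.        , 321.82176235],
       [  0.        , 407.15929851, 241.64361567],
       [  0.        ,   0.        ,   1.        ]]), 'tool_from_camera': array([[ 1.11642043e-03, -9.66258910e-01, -2.57570326e-01,
         7.16647668e-02],
       [ 9.99999292e-01,  1.18501854e-03, -1.11096218e-04,
         3.10328474e-04],
       [ 4.12573323e-04, -2.57570020e-01,  9.66259548e-01,
        -1.65390776e-01],
       [ 0.00000000e+00,  0.00000000e+00,  0.00000000e+00,
         1.00000000e+00]])}
```

View pics/top0.png

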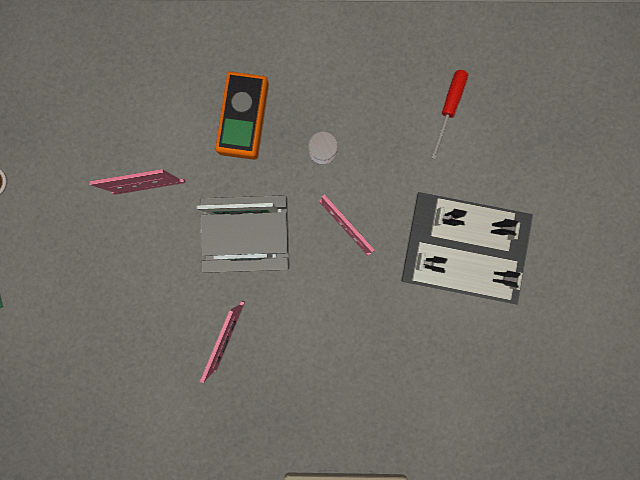

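View pics/side0.png

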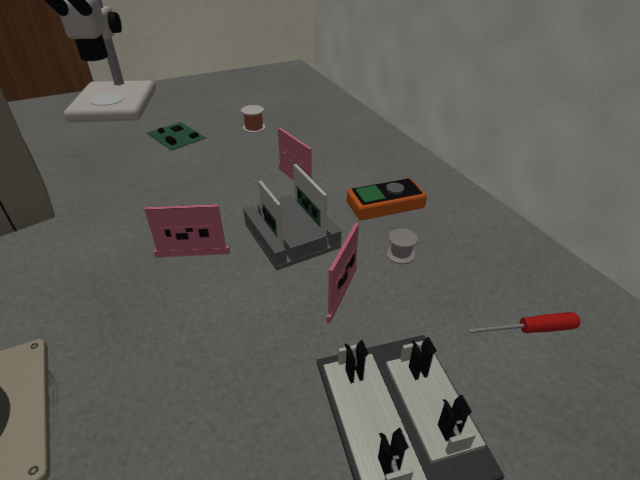

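The real boards are the white-edged ones in the stand: wide at top (240,208), narrow at (242,257). The look-alikes are the pink boards at (137,182), (347,225) and (222,340), plus the green PCB lying near the microscope and a second reel. In the rack, the near row (468,270) is the wide holder and the far row (478,222) the narrow one. Next I measure.

```bash
cat >> h.py <<'E'
def cloud(n,d):
    m=robot.camera_model(n);K=m['camera_matrix'];T=m['pose'] if 'pose' in m else m['T']
    v,u=np.indices(d.shape); P=np.stack([(u-K[0,2])/K[0,0]*d,(v-K[1,2])/K[1,1]*d,d],-1)
    return P@T[:3,:3].T+T[:3,3]
def fitline(P):
    x=P[:,:2]; c=(np.percentile(x,2,0)+np.percentile(x,98,0))/2; w,v=np.linalg.eigh(np.cov((x-x.mean(0)).T)); a=v[:,1]; a=a*np.sign(a[1])
    s=(x-x.mean(0))@a; t=(x-x.mean(0))@v[:,0]
    mid=x.mean(0)+a*(np.percentile(s,1)+np.percentile(s,99))/2
    return mid,np.arctan2(-a[0],a[1]),np.ptp(np.percentile(s,[1,99])),np.ptp(np.percentile(t,[5,95])),len(x)
E
python3 - <<'E'
from h import *
p=cv2.imread('pics/top0.png')[:,:,::-1]; d=np.load('pics/top0_d.npy'); P=cloud('top',d)
print('bench z',np.median(P[300:460,400:600,2]))
for n,(r0,r1,c0,c1) in dict(wide=(198,218,190,295),narrow=(250,264,195,282)).items():
    Q=P[r0:r1,c0:c1].reshape(-1,3); dd=d[r0:r1,c0:c1].ravel()
    k=(dd>0)&(Q[:,2]>.105); print(n,fitline(Q[k]),np.median(Q[k][:,2]))
for name,(r0,r1,c0,c1) in dict(plate=(185,310,395,540)).items():
    Q=P[r0:r1,c0:c1].reshape(-1,3); z=Q[:,2]
    print(np.histogram(z,np.arange(-.01,.1,.005)))
crop=np.hstack([cv2.resize(p[180:320,180:300],None,fx=3.3,fy=3.3,interpolation=cv2.INTER_CUBIC),cv2.resize(p[180:320,400:540],None,fx=3.3,fy=3.3,interpolation=cv2.INTER_CUBIC)])[:600,:860]
cv2.imwrite('pics/crop0.png',cv2.resize(crop,(800,int(crop.shape[0]*800/crop.shape[1])))[:,:,::-1])
for q in['wide_board','narrow_board','rack','stand','wide_holder_seat','narrow_holder_seat','spool']:
    for cam in['top']:
        print(q,[(np.round(x['at']),round(x['conf'],2)) for x in robot.tip_of(cam,q)])
E
```

```text
bench z -0.0007383393715211239
wide (array([0.56702881, 0.18563159]), np.float64(0.04469582128711847), np.float64(0.11797256227377823), np.float64(0.005643365243598679), 338) 0.11412770166948066
narrow (array([0.48790613, 0.17516171]), np.float64(0.03845687987097108), np.float64(0.08263158726990755), np.float64(0.005311653722338496), 209) 0.11414256960434244
(array([  14, 5229, 2107, 2475, 1336, 5285,  176,   69,   89,  120,  116,
        292,   71,   75,   62,  201,  311,   26,    0,    0,    0]), array([-0.01 , -0.005,  0.   ,  0.005,  0.01 ,  0.015,  0.02 ,  0.025,
        0.03 ,  0.035,  0.04 ,  0.045,  0.05 ,  0.055,  0.06 ,  0.065,
        0.07 ,  0.075,  0.08 ,  0.085,  0.09 ,  0.095]))
wide_board [(array([210., 244.]), 0.87), (array([184., 150.]), 0.82), (array([336., 230.]), 0.69), (array([228., 345.]), 0.67)]
narrow_board [(array([257., 251.]), 0.7)]
rack [(array([246., 464.]), 0.76), (array([234., 248.]), 0.59)]
stand [(array([232., 247.]), 0.83)]
wide_holder_seat [(array([270., 467.]), 0.75)]
narrow_holder_seat [(array([225., 472.]), 0.87)]
spool [(array([151., 321.]), 0.66)]
```

View pics/crop0.png

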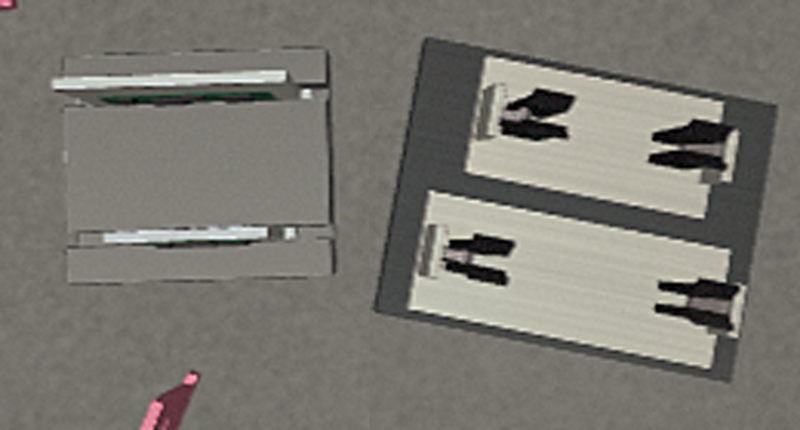

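The crop confirms the choice: the boards with white top edges and green faces are in the stand, and the pink ones are not. Now I fit the holders.

Run:
```python
from h import *
p=cv2.imread('pics/top0.png')[:,:,::-1].astype(int); d=np.load('pics/top0_d.npy'); P=cloud('top',d)
m=np.zeros(d.shape,bool); m[185:310,395:540]=1
cream=m&(p.sum(-1)>480)&(abs(P[...,2]-.018)<.004)
n,lab=cv2.connectedComponents(cream.astype(np.uint8))
for i in range(1,n):
    Q=P[lab==i]
    if len(Q)<300: continue
    r=cv2.minAreaRect((Q[:,:2]*1000).astype(np.float32)); print('plate',r,len(Q),np.median(Q[:,2]))
    up,row=(np.nonzero(lab==i)[1].mean(),np.nonzero(lab==i)[0].mean()); print(up,row)
dark=m&(P[...,2]>.060)&(d>0)
n,lab,st,ce=cv2.connectedComponentsWithStats(dark.astype(np.uint8))
for i in range(1,n):
    Q=P[lab==i]
    if len(Q)>15: print('cheek',Q.mean(0).round(4),Q.min(0).round(4),Q.max(0).round(4),len(Q),ce[i].round())
base=m&(p.sum(-1)<280)&(abs(P[...,2]-.010)<.003)
print(cv2.minAreaRect((P[base][:,:2]*1000).astype(np.float32)),base.sum())
```

```text
plate ((549.3525390625, -222.26763916015625), (139.42440795898438, 69.15641784667969), 79.25465393066406) 2206 0.017180173754155537
473.76971894832275 225.32411604714414
plate ((466.7567443847656, -206.90451049804688), (175.4138946533203, 68.81436157226562), 79.33690643310547) 3152 0.017132046733180473
465.8822969543147 271.0729695431472
cheek [ 0.5648 -0.1814  0.0695] [ 0.5591 -0.1924  0.0602] [ 0.5701 -0.1705  0.0744] 87 [459. 212.]
cheek [ 0.5492 -0.1778  0.0706] [ 0.5434 -0.1898  0.0612] [ 0.5541 -0.1671  0.0761] 62 [457. 222.]
cheek [ 0.5492 -0.2658  0.0697] [ 0.5447 -0.2783  0.0612] [ 0.5541 -0.2551  0.0753] 85 [510. 222.]
cheek [ 0.5335 -0.2621  0.0703] [ 0.5276 -0.2747  0.0605] [ 0.5382 -0.2518  0.0766] 65 [508. 232.]
cheek [ 0.486  -0.1483  0.0704] [ 0.48   -0.1597  0.0617] [ 0.4915 -0.1377  0.0784] 76 [440. 259.]
cheek [ 0.4701 -0.1453  0.0704] [ 0.4652 -0.1569  0.0631] [ 0.4749 -0.135   0.0756] 69 [438. 269.]
cheek [ 0.4635 -0.2675  0.0699] [ 0.4579 -0.2791  0.0602] [ 0.4682 -0.2568  0.076 ] 80 [512. 274.]
cheek [ 0.4475 -0.2649  0.0704] [ 0.4421 -0.2768  0.0606] [ 0.4529 -0.2539  0.0772] 75 [511. 284.]
((508.1361083984375, -214.69784545898438), (210.19223022460938, 164.8495635986328), 79.37975311279297) 3115
```

Plates, cheeks and base agree: wide seat (0.4668,-0.2067), narrow seat (0.5493,-0.222), rack yaw -0.185. The wide board is at (0.567,0.1855) and the narrow one at (0.488,0.175), both with yaw about 0.042. I move over the wide board, turning +73° about z in total.

```bash
python3 -m handwheel '0.309 0.627 0.05 0 0 0.407;0.309 0.627 0.05 0 0 0.407;0.309 0.627 0.05 0 0 0.407;0.309 0.627 0.05 0 0 0.407;0.309 0.627 0.05 0 0 0.407' 0 60
python3 -m handwheel '0.309 0.627 0 0 0 0.407;0.309 0.627 0 0 0 0.407;0.309 0.627 0 0 0 0.407;0.309 0.627 0 0 0 0.407;0.309 0.627 0 0 0 0.407'
python3 -m handwheel '0.309 0.627 0 0 0 0.407;0.309 0.627 0 0 0 0.407;0.309 0.627 0 0 0 0.407;0.309 0.627 0 0 0 0.407;0.309 0.627 0 0 0 0.407'
python3 -m handwheel '0.309 0.627 0 0 0 0.407;0.309 0.627 0 0 0 0.407;0.309 0.627 0 0 0 0.407;0.309 0.627 0 0 0 0.407;0.309 0.627 0 0 0 0.407'
cat >> h.py <<'E'
from scipy.spatial.transform import Rotation as Rn
def pose():
    s=robot.read_state(); R=Rn.from_rotvec(s['orientation']).as_matrix()
    y=R[:,1]; print('t',s['t'],'pos',s['tool_pos'].round(4),'yaw of tool y vs world x',round(float(np.arctan2(y[1],y[0])),4),'tilt z',R[:,2].round(4),'open',round(s['opening'],4),'F',s['force'].round(1),'q',s['q'].round(2)); return s,R
E
python3 -c "
from h import *
pose()"
```

```text
t: 0.95
tool_pos: [0.2907, -0.3756, 0.2344]
orientation: [2.974, 1.011, 0.002]
force: [0.7, -1.1, -0.7]
opening: 0.0577
t: 1.45
tool_pos: [0.383, -0.1874, 0.2339]
orientation: [-2.775, -1.474, -0.002]
force: [-0.3, -0.9, -1.0]
opening: 0.0467
t: 1.95
tool_pos: [0.4756, 0.0004, 0.2336]
orientation: [-2.505, -1.895, -0.002]
force: [-0.6, -1.3, -0.6]
opening: 0.0465
t: 2.45
tool_pos: [0.5682, 0.1879, 0.2323]
orientation: [-2.172, -2.268, 0.001]
force: [-0.1, -0.8, 0.4]
opening: 0.0463
t 2.45 pos [0.5682 0.1879 0.2323] yaw of tool y vs world x 0.043 tilt z [-1.e-03  3.e-04 -1.e+00] open 0.0463 F [-0.1 -0.8  0.4] q [0.23 0.12 1.47 0.   1.55 0.19]
```

```bash
cat >> h.py <<'E'
def wcloud(d,s,R):
    m=robot.camera_model('wrist');K=m['camera_matrix'];T=np.eye(4);T[:3,:3]=R;T[:3,3]=s['tool_pos'];T=T@m['tool_from_camera']
    v,u=np.indices(d.shape); P=np.stack([(u-K[0,2])/K[0,0]*d,(v-K[1,2])/K[1,1]*d,d],-1)
    return P@T[:3,:3].T+T[:3,3]
E
python3 - <<'E'
from h import *
s,R=pose()
p,d=snap('wrist','w1'); P=wcloud(d,s,R)
for c in((.567,.1855),(.488,.175)):
    k=(d>0)&(abs(P[...,2]-.115)<.007)&(abs(P[...,0]-c[0])<.02)&(abs(P[...,1]-c[1])<.08)
    if k.sum()>20: print(fitline(P[k]),np.median(P[k][:,2]))
E
```

```text
t 2.45 pos [0.5682 0.1879 0.2323] yaw of tool y vs world x 0.043 tilt z [-1.e-03  3.e-04 -1.e+00] open 0.0463 F [-0.1 -0.8  0.4] q [0.23 0.12 1.47 0.   1.55 0.19]
(array([0.5677568 , 0.18548986]), np.float64(0.04493648743372978), np.float64(0.11810753003346611), np.float64(0.005118741521961352), 1310) 0.1142552175901844
(array([0.4888983 , 0.17521277]), np.float64(0.04589644453170671), np.float64(0.08269300988031987), np.float64(0.005608149880124197), 1172) 0.11401306853853713
```

View pics/w1.png

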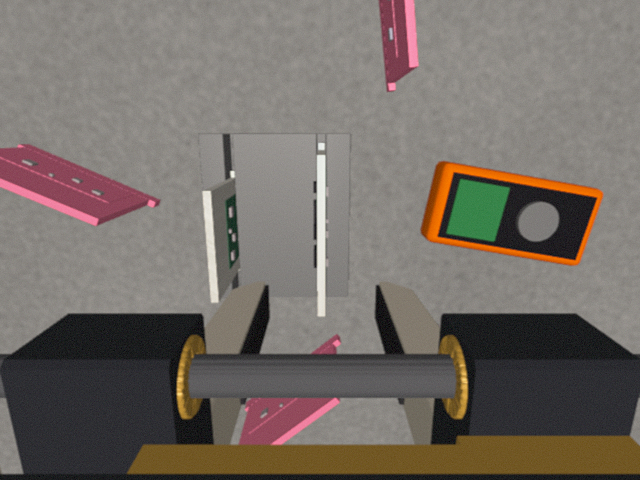

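The wide board sits between the fingers (columns 316-326), and the wrist and top cameras agree within 1 mm. I go down to TCP z 0.078 and grip.

```bash
python3 -m handwheel '-0.002 -0.008 -0.2 0 0 0;-0.002 -0.008 -0.4 0 0 0;-0.002 -0.008 -0.51 0 0 0;-0.002 -0.008 -0.51 0 0 0;-0.002 -0.008 -0.51 0 0 0'
python3 -m handwheel '0 0 0 0 0 0;0 0 0 0 0 0;0 0 0 0 0 0;0 0 0 0 0 0;0 0 0 0 0 0' 1 60
python3 -c "
from h import *
pose()"
```

```text
t: 3.0
tool_pos: [0.5655, 0.181, 0.0803]
orientation: [-2.177, -2.264, 0.004]
force: [0.3, -0.5, 0.7]
opening: 0.0467
t: 3.5
tool_pos: [0.5666, 0.1831, 0.0814]
orientation: [2.175, 2.266, 0.001]
force: [-0.5, 0.6, 0.1]
opening: 0.0111
t 3.5 pos [0.5666 0.1831 0.0814] yaw of tool y vs world x 0.0409 tilt z [ 1.1e-03  2.0e-04 -1.0e+00] open 0.0111 F [-0.5  0.6  0.1] q [ 0.23  0.22  1.64 -0.    1.28  0.19]
```

```bash
python3 -m handwheel '0 0 0 0 0 0;0 0 0 0 0 0;0 0 0 0 0 0' 1 60
python3 -m handwheel '0 0 0.167 0 0 0;0 0 0.3 0 0 0;0 0 0.45 0 0 0;0 0 0.5 0 0 0;0 0 0.5 0 0 0'
python3 - <<'E'
from h import *
s,R=pose(); p,d=snap('wrist','w2')
P=wcloud(d,s,R)
snap('side','s2')
E
```

```text
t: 3.8
tool_pos: [0.5666, 0.1831, 0.081]
orientation: [2.175, 2.266, 0.001]
force: [1.3, 0.8, 2.6]
opening: 0.0057
t: 4.3
tool_pos: [0.5676, 0.1833, 0.233]
orientation: [2.174, 2.264, 0.006]
force: [-0.9, 0.4, -2.9]
opening: 0.0052
t 4.3 pos [0.5676 0.1833 0.233 ] yaw of tool y vs world x 0.0407 tilt z [ 0.0044  0.001  -1.    ] open 0.0052 F [-0.9  0.4 -2.9] q [0.23 0.11 1.48 0.   1.54 0.19]
```

View pics/w2.png

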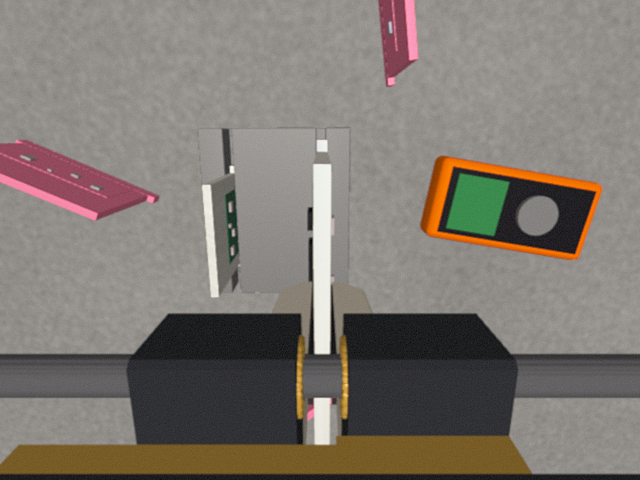

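View pics/s2.png

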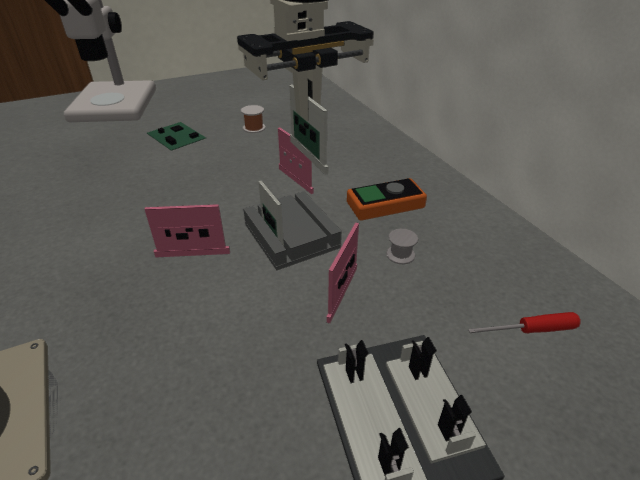

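The wide board is held and upright (side picture around (310,130)). I carry it over the wide holder.

```bash
python3 -m handwheel '-0.168 -0.654 0 0 0 -0.144;-0.168 -0.654 0 0 0 -0.144;-0.168 -0.654 0 0 0 -0.144;-0.168 -0.654 0 0 0 -0.144;-0.168 -0.654 0 0 0 -0.144'
python3 -m handwheel '-0.168 -0.654 0 0 0 -0.144;-0.168 -0.654 0 0 0 -0.144;-0.168 -0.654 0 0 0 -0.144;-0.168 -0.654 0 0 0 -0.144;-0.168 -0.654 0 0 0 -0.144'
python3 -m handwheel '0 0 0 0 0 0;0 0 0 0 0 0'
python3 - <<'E'
from h import *
s,R=pose(); p,d=snap('wrist','w3')
P=wcloud(d,s,R)
snap('side','s3');snap('top','t3')
E
```

```text
t: 4.9
tool_pos: [0.5128, -0.0182, 0.2267]
orientation: [-2.304, -2.131, 0.009]
force: [0.3, 1.0, -2.4]
opening: 0.0057
t: 5.4
tool_pos: [0.4624, -0.2136, 0.2271]
orientation: [-2.42, -1.997, 0.006]
force: [0.8, 0.1, -2.8]
opening: 0.0055
t: 5.6
tool_pos: [0.465, -0.208, 0.2286]
orientation: [-2.415, -2.004, 0.001]
force: [1.0, -0.1, -2.6]
opening: 0.0056
t 5.6 pos [ 0.465  -0.208   0.2286] yaw of tool y vs world x -0.1852 tilt z [-0.0027  0.0023 -1.    ] open 0.0056 F [ 1.  -0.1 -2.6] q [-0.52 -0.12  1.72  0.    1.54 -0.34]
```

View pics/w3.png

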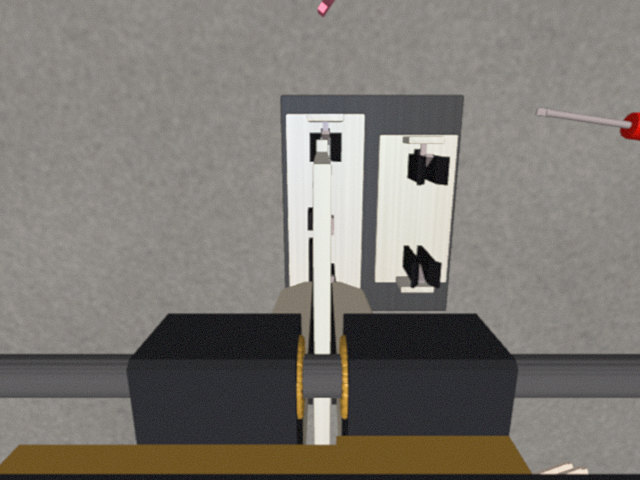

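View pics/s3.png

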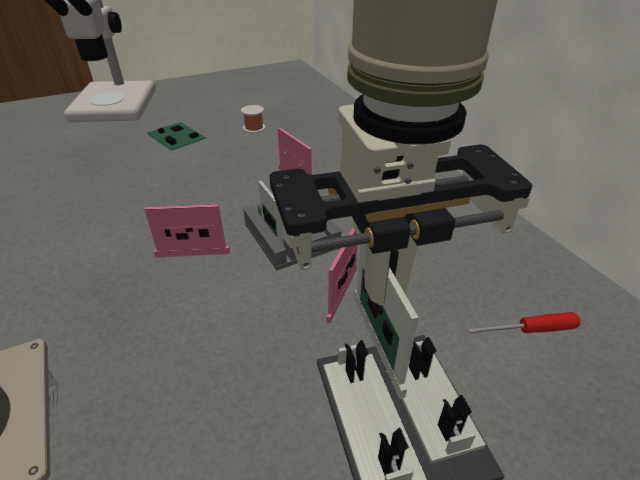

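```bash
cat > meas.py <<'E'
from h import *
def rackwrist(p,d,s,R):
    p=p.astype(int); P=wcloud(d,s,R)
    for nm,c in(('wide',(.4668,-.2067)),('narrow',(.5493,-.222))):
        ex=np.array([.983,-.184]);ey=np.array([.184,.983])
        q=P[...,:2]-np.array(c); a=q@ex; b=q@ey
        dark=(d>0)&(P[...,2]>.055)&(P[...,2]<.085)&(abs(a)<.025)&(abs(b)<.09)
        cream=(d>0)&(p.sum(-1)>480)&(abs(P[...,2]-.018)<.005)&(abs(a)<.042)&(abs(b)<.1)
        print(nm,'plate a',np.percentile(a[cream],[.5,99.5]).round(4),'b',np.percentile(b[cream],[.5,99.5]).round(4),'z',np.median(P[...,2][cream]).round(4))
        for sg in(1,-1):
          for sa in(1,-1):
            k=dark&(b*sg>0.02)&(a*sa>0)
            if k.sum()>10: print('  cheek',sg,sa,'a',np.percentile(a[k],[2,50,98]).round(4),'b',np.percentile(b[k],[2,98]).round(4),k.sum())
def heldtop(p,d,s,R,zt):
    P=wcloud(d,s,R); q=(P-s['tool_pos'])@R   # tool frame
    k=(d>0)&(abs(P[...,2]-zt)<.006)&(abs(q[...,1])<.02)&(p.astype(int).sum(-1)>450)&(q[...,0]>.02)
    c=np.polyfit(q[...,0][k],q[...,1][k],1); print('held top: tool y at x=0',c[1].round(4),'slope',c[0].round(4),'x end',np.percentile(q[...,0][k],99.5).round(4),k.sum())
E
python3 - <<'E'
from meas import *
s,R=pose()
p=cv2.imread('pics/w3.png')[:,:,::-1]; d=np.load('pics/w3_d.npy')
rackwrist(p,d,s,R); heldtop(p,d,s,R,s['tool_pos'][2]+.034)
E
```

```text
t 5.75 pos [ 0.4657 -0.2079  0.23  ] yaw of tool y vs world x -0.1833 tilt z [-8.e-04  8.e-04 -1.e+00] open 0.0059 F [-0.5  0.1 -2.9] q [-0.52 -0.12  1.72  0.    1.54 -0.34]
wide plate a [-0.0325  0.0366] b [-0.0727  0.0857] z 0.0186
  cheek 1 1 a [0.0011 0.0095 0.0139] b [0.0493 0.0717] 361
  cheek 1 -1 a [-0.0105 -0.0081 -0.0005] b [0.0496 0.0709] 230
  cheek -1 1 a [0.0075 0.0103 0.0116] b [-0.0543 -0.0509] 11
narrow plate a [-0.0325  0.0366] b [-0.0689  0.0686] z 0.0188
  cheek 1 1 a [0.0021 0.0083 0.0139] b [0.0315 0.0531] 524
  cheek 1 -1 a [-0.0104 -0.0072 -0.0012] b [0.0316 0.053 ] 286
  cheek -1 1 a [0.0014 0.0085 0.0141] b [-0.0551 -0.0329] 467
  cheek -1 -1 a [-0.0102 -0.0069 -0.0022] b [-0.0547 -0.0328] 264
held top: tool y at x=0 0.0006 slope -0.0046 x end 0.0617 2192
```

```bash
python3 -m handwheel '0.004 -0.003 -0.13 0 0 0;0.004 -0.003 -0.25 0 0 0;0.004 -0.003 -0.25 0 0 0;0.004 -0.003 -0.25 0 0 0;0.004 -0.003 -0.25 0 0 0'
python3 -m handwheel '0 0 0 0 0 0;0 0 0 0 0 0'
python3 - <<'E'
from meas import *
s,R=pose()
p,d=snap('wrist','w4')
rackwrist(p,d,s,R); heldtop(p,d,s,R,s['tool_pos'][2]+.034)
snap('side','s4')
E
```

```text
t: 6.25
tool_pos: [0.468, -0.2106, 0.1581]
orientation: [2.415, 2.005, 0.002]
force: [-0.5, -0.7, -2.0]
opening: 0.0062
t: 6.45
tool_pos: [0.4676, -0.2109, 0.1575]
orientation: [2.416, 2.004, 0.002]
force: [1.0, -0.5, -2.1]
opening: 0.0058
t 6.45 pos [ 0.4676 -0.2109  0.1575] yaw of tool y vs world x -0.1855 tilt z [ 0.0025 -0.0015 -1.    ] open 0.0058 F [ 1.  -0.5 -2.1] q [-0.52 -0.07  1.81 -0.    1.4  -0.34]
wide plate a [-0.0336  0.0355] b [-0.0513  0.0853] z 0.0173
  cheek 1 1 a [0.0012 0.009  0.0131] b [0.0493 0.0715] 532
  cheek 1 -1 a [-0.0114 -0.0072 -0.0007] b [0.0491 0.0705] 583
narrow plate a [-0.0336  0.0353] b [-0.0688  0.0679] z 0.0173
  cheek 1 1 a [0.0017 0.0074 0.0129] b [0.0311 0.0528] 877
  cheek 1 -1 a [-0.0114 -0.0082 -0.001 ] b [0.0311 0.053 ] 474
  cheek -1 1 a [0.0015 0.0072 0.0128] b [-0.0544 -0.0333] 595
  cheek -1 -1 a [-0.0112 -0.0079 -0.0032] b [-0.0527 -0.0331] 332
held top: tool y at x=0 0.0005 slope -0.0039 x end 0.0617 2191
```

View pics/s4.png

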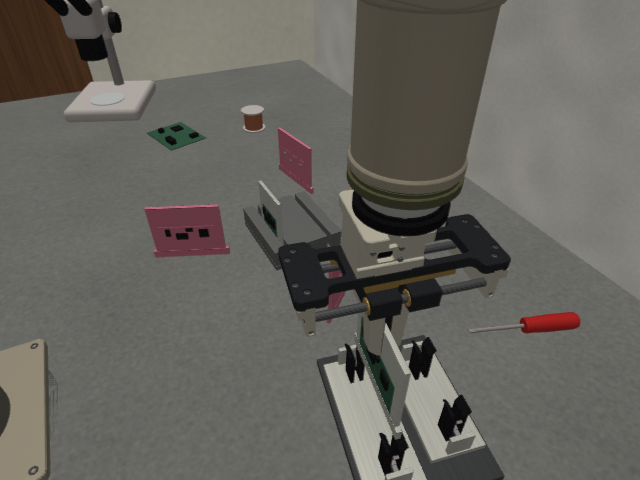

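View pics/w4.png

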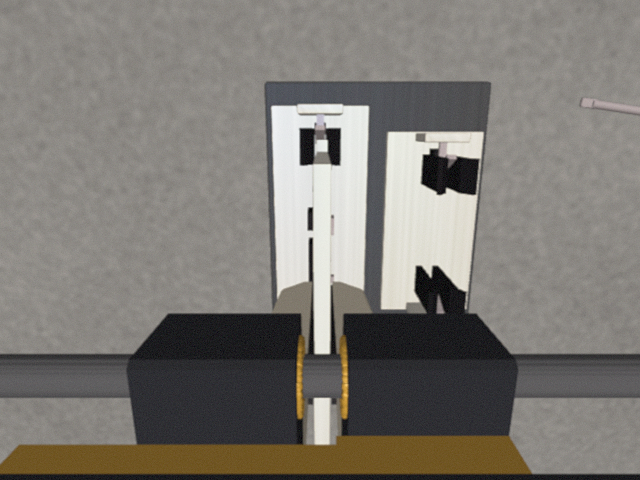

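Cheeks line up with the foot to about 1 mm, so I enter the guides gently.

```bash
python3 -m handwheel '-0.001 0.007 -0.03 0 0 0;-0.001 0.007 -0.05 0 0 0;-0.001 0.007 -0.07 0 0 0;-0.001 0.007 -0.07 0 0 0'
python3 -m handwheel '0 0 -0.02 0 0 0;0 0 -0.04 0 0 0;0 0 -0.06 0 0 0;0 0 -0.06 0 0 0'
python3 -c "
from h import *
pose(); snap('side','s5')"
```

```text
t: 6.95
tool_pos: [0.4661, -0.2081, 0.1334]
orientation: [-2.417, -2.006, 0.0]
force: [2.0, 0.7, -2.8]
opening: 0.0057
t: 7.35
tool_pos: [0.4662, -0.2086, 0.116]
orientation: [2.418, 2.006, -0.001]
force: [0.3, -3.9, -2.1]
opening: 0.0053
t 7.35 pos [ 0.4662 -0.2086  0.116 ] yaw of tool y vs world x -0.1858 tilt z [-3.e-04 -5.e-04 -1.e+00] open 0.0053 F [ 0.3 -3.9 -2.1] q [-0.52 -0.04  1.85 -0.    1.33 -0.33]
```

View pics/s5.png

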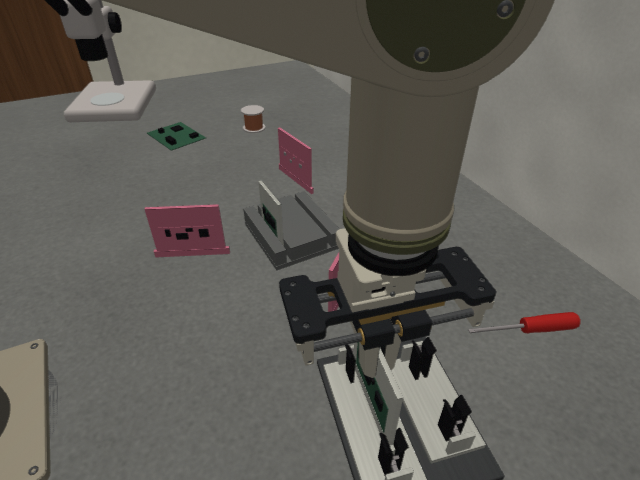

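The foot is between the cheeks with a small sideways force from one clip. Pressing on down.

```bash
python3 -m handwheel '0 -0.004 -0.02 0 0 0;0 -0.004 -0.04 0 0 0;0 -0.004 -0.06 0 0 0;0 -0.004 -0.06 0 0 0'
python3 -m handwheel '0 0 -0.015 0 0 0;0 0 -0.03 0 0 0;0 0 -0.03 0 0 0;0 0 -0.03 0 0 0'
python3 -c "
from h import *
pose()"
```

```text
t: 7.8
tool_pos: [0.4669, -0.2095, 0.0986]
orientation: [2.417, 2.006, 0.001]
force: [3.2, -1.8, -2.3]
opening: 0.0059
t: 8.2
tool_pos: [0.466, -0.2091, 0.089]
orientation: [-2.417, -2.005, 0.0]
force: [0.9, -0.8, -1.4]
opening: 0.0058
t 8.2 pos [ 0.466  -0.2091  0.089 ] yaw of tool y vs world x -0.1856 tilt z [-9.e-04  7.e-04 -1.e+00] open 0.0058 F [ 0.9 -0.8 -1.4] q [-0.52 -0.01  1.87  0.    1.28 -0.34]
```

```bash
python3 -m handwheel '0 0 -0.008 0 0 0;0 0 -0.014 0 0 0;0 0 -0.014 0 0 0'
python3 - <<'E'
from h import *
pose(); snap('side','s6')
p=cv2.imread('pics/s6.png'); cv2.imwrite('pics/s6c.png',cv2.resize(p[320:480,310:500],None,fx=3.7,fy=3.7,interpolation=2))
E
```

```text
t: 8.5
tool_pos: [0.4667, -0.2094, 0.0889]
orientation: [2.417, 2.007, 0.0]
force: [-11.5, 7.7, 33.3]
opening: 0.0057
t 8.5 pos [ 0.4667 -0.2094  0.0889] yaw of tool y vs world x -0.1851 tilt z [ 1.e-04  0.e+00 -1.e+00] open 0.0057 F [-11.5   7.7  33.3] q [-0.52 -0.01  1.87  0.    1.27 -0.34]
```

View pics/s6c.png

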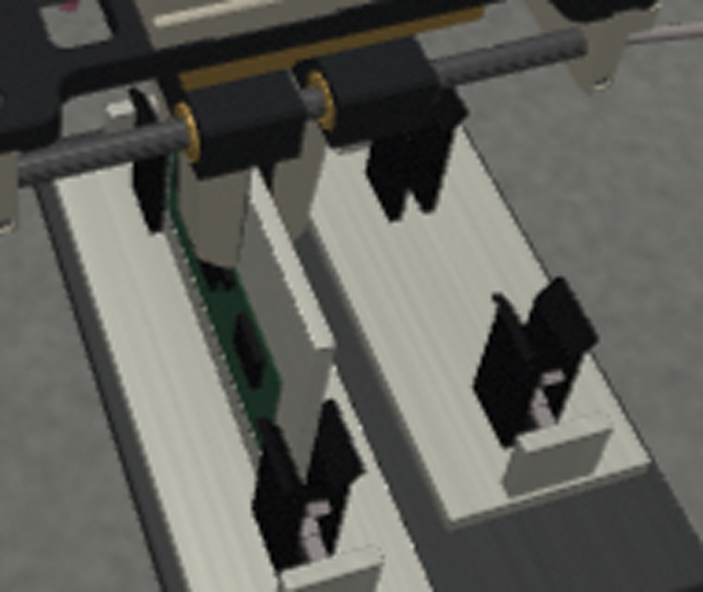

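A hard stop of 33 N at TCP z 0.0889 matches the seat height, and the clip profile looks the same as the resting one next to it. Release and lift.

```bash
python3 -m handwheel '0 0 0.01 0 0 0;0 0 0.01 0 0 0;0 0 0.01 0 0 0;0 0 0.01 0 0 0;0 0 0.01 0 0 0' 0 60
python3 -m handwheel '0 0 0.15 0 0 0;0 0 0.3 0 0 0;0 0 0.48 0 0 0;0 0 0.48 0 0 0;0 0 0.48 0 0 0'
python3 - <<'E'
from h import *
s,R=pose(); p,d=snap('wrist','w7'); P=wcloud(d,s,R)
k=(d>0)&(abs(P[...,2]-.123)<.008)&(abs(P[...,0]-.467)<.03)&(abs(P[...,1]+.207)<.08)
print(fitline(P[k]),np.median(P[k][:,2]))
snap('side','s7')
E
```

```text
t: 9.05
tool_pos: [0.4659, -0.2093, 0.0878]
orientation: [-2.417, -2.005, 0.001]
force: [1.0, -0.3, -0.5]
opening: 0.041
t: 9.55
tool_pos: [0.4674, -0.2101, 0.2344]
orientation: [2.415, 2.004, 0.002]
force: [-0.1, -0.3, -0.3]
opening: 0.0466
t 9.55 pos [ 0.4674 -0.2101  0.2344] yaw of tool y vs world x -0.1856 tilt z [ 0.0036 -0.002  -1.    ] open 0.0466 F [-0.1 -0.3 -0.3] q [-0.52 -0.12  1.71  0.    1.55 -0.34]
(array([ 0.46664591, -0.20666603]), np.float64(-0.18394017867269818), np.float64(0.11791301670231674), np.float64(0.005075336349984302), 1367) 0.12224356954665894
```

View pics/w7.png

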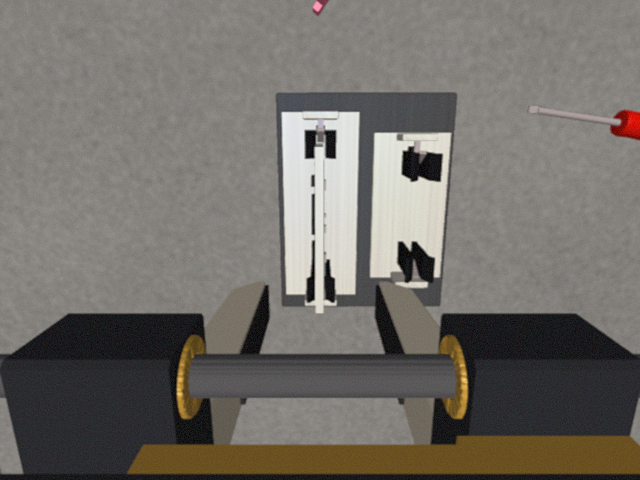

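View pics/s7.png

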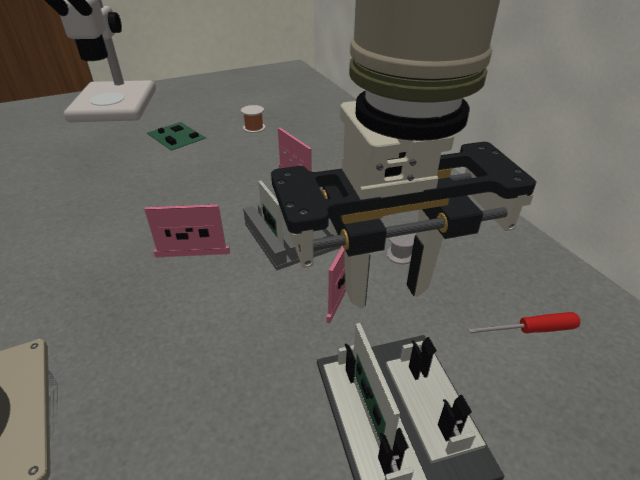

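The wide board is seated: top height and centre match the seat and yaw is -0.184. The side picture shows it upright at (375,380). Now the narrow board.

```bash
python3 -m handwheel '0.035 0.642 0 0 0 0.145;0.035 0.642 0 0 0 0.145;0.035 0.642 0 0 0 0.145;0.035 0.642 0 0 0 0.145;0.035 0.642 0 0 0 0.145'
python3 -m handwheel '0.035 0.642 0 0 0 0.145;0.035 0.642 0 0 0 0.145;0.035 0.642 0 0 0 0.145;0.035 0.642 0 0 0 0.145;0.035 0.642 0 0 0 0.145'
python3 -m handwheel '0 0 0 0 0 0;0 0 0 0 0 0;0 0 0 0 0 0'
python3 - <<'E'
from h import *
s,R=pose(); p,d=snap('wrist','w8'); P=wcloud(d,s,R)
k=(d>0)&(abs(P[...,2]-.115)<.007)&(abs(P[...,0]-.488)<.02)&(abs(P[...,1]-.175)<.08)
print(fitline(P[k]),np.median(P[k][:,2]))
E
```

```text
t: 10.15
tool_pos: [0.4755, -0.0121, 0.2299]
orientation: [-2.291, -2.144, 0.002]
force: [-0.5, -0.4, 0.3]
opening: 0.0463
t: 10.65
tool_pos: [0.486, 0.1794, 0.2299]
orientation: [-2.167, -2.27, 0.004]
force: [0.5, -0.5, -0.3]
opening: 0.0464
t: 10.95
tool_pos: [0.4873, 0.1742, 0.2318]
orientation: [-2.176, -2.266, 0.002]
force: [0.0, -0.1, 0.1]
opening: 0.0467
t 10.95 pos [0.4873 0.1742 0.2318] yaw of tool y vs world x 0.0403 tilt z [-1.e-03 -6.e-04 -1.e+00] open 0.0467 F [ 0.  -0.1  0.1] q [ 0.24 -0.1   1.7  -0.    1.55  0.2 ]
(array([0.48810285, 0.17543204]), np.float64(0.04407068953135583), np.float64(0.0828265059724508), np.float64(0.005074502866684744), 928) 0.11421572476601005
```

View pics/w8.png

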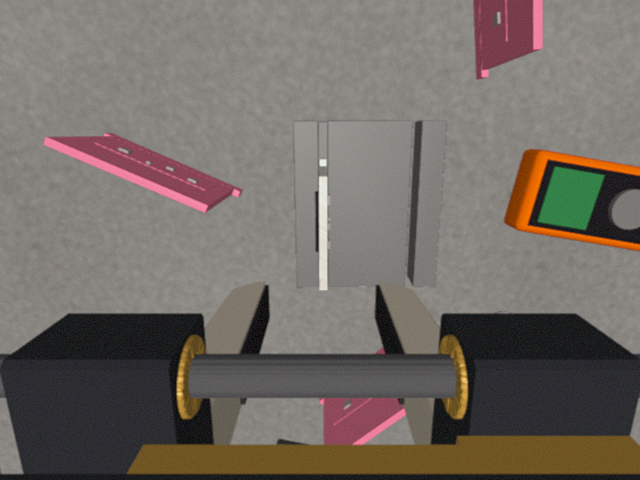

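```bash
python3 -m handwheel '0.001 0.003 -0.16 0 0 0;0.001 0.003 -0.32 0 0 0;0.001 0.003 -0.45 0 0 0;0.001 0.003 -0.503 0 0 0;0.001 0.003 -0.503 0 0 0'
python3 -m handwheel '0 0 0 0 0 0;0 0 0 0 0 0;0 0 0 0 0 0;0 0 0 0 0 0;0 0 0 0 0 0' 1 60
python3 -m handwheel '0 0 0 0 0 0;0 0 0 0 0 0;0 0 0 0 0 0'
python3 -c "
from h import *
pose()"
python3 -m handwheel '0 0 0.16 0 0 0;0 0 0.3 0 0 0;0 0 0.45 0 0 0;0 0 0.5 0 0 0;0 0 0.5 0 0 0'
python3 -c "
from meas import *
s,R=pose();p,d=snap('wrist','w9');heldtop(p,d,s,R,s['tool_pos'][2]+.034);snap('side','s9')"
```

```text
t: 11.5
tool_pos: [0.4852, 0.1749, 0.0782]
orientation: [-2.174, -2.264, 0.008]
force: [0.3, -0.2, 0.2]
opening: 0.0465
t: 12.0
tool_pos: [0.4881, 0.1768, 0.0823]
orientation: [2.174, 2.267, 0.002]
force: [0.0, -0.4, 1.1]
opening: 0.0113
t: 12.3
tool_pos: [0.4879, 0.1767, 0.082]
orientation: [2.174, 2.268, 0.001]
force: [-1.5, 0.2, 4.5]
opening: 0.0051
t 12.3 pos [0.4879 0.1767 0.082 ] yaw of tool y vs world x 0.0423 tilt z [ 6.e-04  1.e-04 -1.e+00] open 0.0051 F [-1.5  0.2  4.5] q [ 0.25  0.02  1.86 -0.    1.26  0.21]
t: 12.8
tool_pos: [0.4891, 0.177, 0.2341]
orientation: [2.172, 2.266, 0.007]
force: [-0.4, 0.6, -2.7]
opening: 0.0054
t 12.8 pos [0.4891 0.177  0.2341] yaw of tool y vs world x 0.0422 tilt z [ 0.0048  0.0012 -1.    ] open 0.0054 F [-0.4  0.6 -2.7] q [ 0.25 -0.1   1.69  0.    1.54  0.21]
held top: tool y at x=0 0.0005 slope -0.0045 x end 0.0401 989
```

View pics/s9.png

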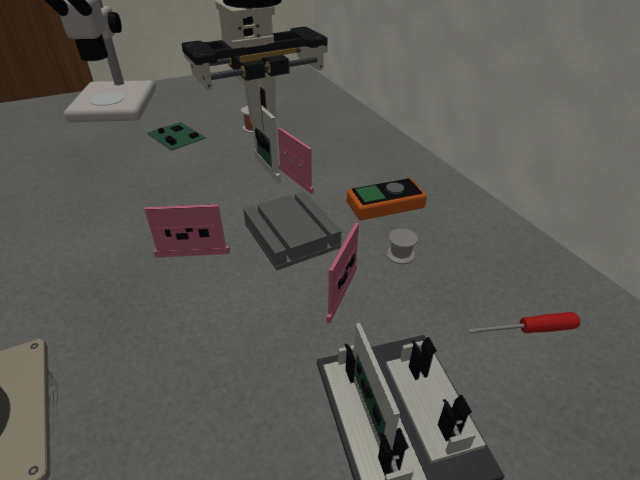

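```bash
python3 -m handwheel '0.102 -0.662 0 0 0 -0.145;0.102 -0.662 0 0 0 -0.145;0.102 -0.662 0 0 0 -0.145;0.102 -0.662 0 0 0 -0.145;0.102 -0.662 0 0 0 -0.145'
python3 -m handwheel '0.102 -0.662 0 0 0 -0.145;0.102 -0.662 0 0 0 -0.145;0.102 -0.662 0 0 0 -0.145;0.102 -0.662 0 0 0 -0.145;0.102 -0.662 0 0 0 -0.145'
python3 -m handwheel '0 0 -0.12 0 0 0;0 0 -0.22 0 0 0;0 0 -0.22 0 0 0;0 0 -0.22 0 0 0;0 0 -0.22 0 0 0'
python3 -m handwheel '0 0 0 0 0 0;0 0 0 0 0 0'
python3 - <<'E'
from meas import *
s,R=pose(); p,d=snap('wrist','w10')
rackwrist(p,d,s,R); heldtop(p,d,s,R,s['tool_pos'][2]+.034)
q=(s['tool_pos'][:2]-np.array([.5493,-.222])); print('a,b',q@[.983,-.184],q@[.184,.983])
snap('side','s10')
E
```

```text
t: 13.4
tool_pos: [0.5169, -0.0274, 0.2278]
orientation: [-2.304, -2.132, 0.008]
force: [-0.9, 0.7, -0.9]
opening: 0.0058
t: 13.9
tool_pos: [0.5472, -0.225, 0.2273]
orientation: [-2.42, -1.998, 0.006]
force: [-0.2, 1.7, -2.0]
opening: 0.0058
t: 14.4
tool_pos: [0.5495, -0.2203, 0.1668]
orientation: [2.416, 2.006, 0.001]
force: [0.3, 0.3, 0.0]
opening: 0.0056
t: 14.6
tool_pos: [0.5497, -0.2208, 0.1672]
orientation: [2.416, 2.005, 0.002]
force: [-0.4, -0.7, -1.0]
opening: 0.0055
t 14.6 pos [ 0.5497 -0.2208  0.1672] yaw of tool y vs world x -0.1853 tilt z [ 0.0024 -0.0012 -1.    ] open 0.0055 F [-0.4 -0.7 -1. ] q [-0.47  0.14  1.58 -0.    1.43 -0.28]
wide plate a [-0.0329  0.0356] b [-0.0719  0.0861] z 0.0173
  cheek 1 1 a [0.002  0.0036 0.0127] b [0.0212 0.0701] 1372
  cheek 1 -1 a [-0.0113 -0.0058 -0.0007] b [0.0589 0.0707] 458
  cheek -1 1 a [0.0028 0.0036 0.0094] b [-0.0525 -0.0208] 579
narrow plate a [-0.0335  0.0355] b [-0.0492  0.0681] z 0.0173
  cheek 1 1 a [0.0011 0.0087 0.0132] b [0.031  0.0532] 532
  cheek 1 -1 a [-0.0111 -0.0072 -0.0009] b [0.031  0.0525] 482
held top: tool y at x=0 0.0003 slope 0.0018 x end 0.0402 995
a,b 0.00019155391494197682 0.0012407143658066837
```

View pics/w10.png

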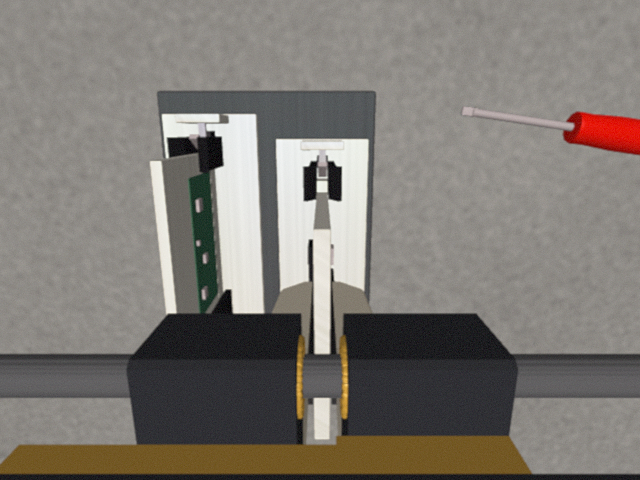

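View pics/s10.png

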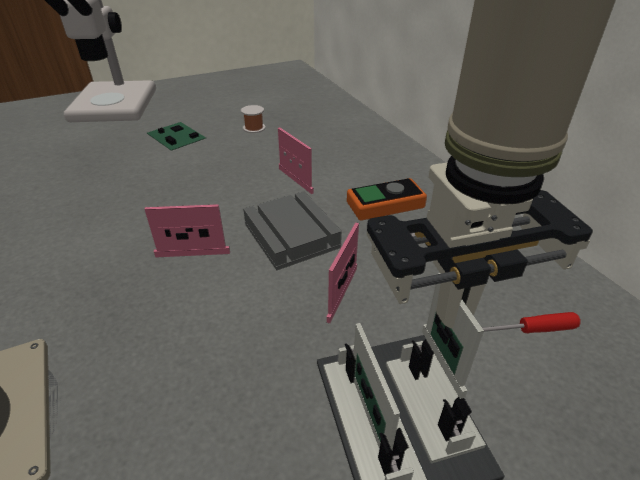

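Aligned within 0.5 mm. Into the guides.

```bash
python3 -m handwheel '0.001 0 -0.03 0 0 0;0.001 0 -0.06 0 0 0;0.001 0 -0.09 0 0 0;0.001 0 -0.11 0 0 0;0.001 0 -0.11 0 0 0'
python3 -m handwheel '0 0 -0.02 0 0 0;0 0 -0.04 0 0 0;0 0 -0.06 0 0 0;0 0 -0.06 0 0 0'
python3 -c "
from h import *
pose()"
```

```text
t: 15.2
tool_pos: [0.5491, -0.2204, 0.1311]
orientation: [-2.417, -2.006, -0.0]
force: [2.9, -0.3, -2.6]
opening: 0.0055
t: 15.6
tool_pos: [0.5493, -0.2209, 0.1142]
orientation: [2.417, 2.006, 0.0]
force: [2.1, -0.5, -1.4]
opening: 0.0055
t 15.6 pos [ 0.5493 -0.2209  0.1142] yaw of tool y vs world x -0.1857 tilt z [ 5.e-04 -5.e-04 -1.e+00] open 0.0055 F [ 2.1 -0.5 -1.4] q [-0.47  0.18  1.63 -0.    1.33 -0.28]
```

```bash
python3 -m handwheel '0 0 -0.02 0 0 0;0 0 -0.04 0 0 0;0 0 -0.06 0 0 0;0 0 -0.06 0 0 0'
python3 -m handwheel '0 0 -0.01 0 0 0;0 0 -0.02 0 0 0;0 0 -0.025 0 0 0;0 0 -0.025 0 0 0'
python3 -c "
from h import *
pose()"
```

```text
t: 16.0
tool_pos: [0.5494, -0.2208, 0.0963]
orientation: [2.417, 2.006, 0.0]
force: [3.3, -1.6, -2.7]
opening: 0.006
t: 16.4
tool_pos: [0.5494, -0.2205, 0.09]
orientation: [2.417, 2.006, 0.0]
force: [-1.5, 0.7, 8.2]
opening: 0.0058
t 16.4 pos [ 0.5494 -0.2205  0.09  ] yaw of tool y vs world x -0.1854 tilt z [ 5.e-04 -1.e-04 -1.e+00] open 0.0058 F [-1.5  0.7  8.2] q [-0.47  0.2   1.65  0.    1.29 -0.28]
```

At the expected depth of 0.090. One firm press to confirm it is on the floor, then release.

```bash
python3 -m handwheel '0 0 -0.006 0 0 0;0 0 -0.012 0 0 0;0 0 -0.012 0 0 0'
python3 -m handwheel '0 0 0.014 0 0 0;0 0 0.014 0 0 0;0 0 0.014 0 0 0;0 0 0.014 0 0 0;0 0 0.014 0 0 0' 0 60
python3 -m handwheel '0 0 0.15 0 0 0;0 0 0.3 0 0 0;0 0 0.48 0 0 0;0 0 0.48 0 0 0;0 0 0.48 0 0 0'
python3 -m handwheel '-0.1 0.5 0 0 0 0;-0.1 0.5 0 0 0 0;-0.1 0.5 0 0 0 0;-0.1 0.5 0 0 0 0'
python3 -m handwheel '-0.1 0.5 0 0 0 0;-0.1 0.5 0 0 0 0;-0.1 0.5 0 0 0 0;-0.1 0.5 0 0 0 0'
python3 - <<'E'
from h import *
pose()
p,d=snap('top','t11'); P=cloud('top',d)
for n,c in(('wide',(.4668,-.2067)),('narrow',(.5493,-.222))):
    k=(d>0)&(P[...,2]>.105)&(P[...,2]<.135)&(np.hypot(P[...,0]-c[0],(P[...,1]-c[1])/4)<.03)
    print(n,fitline(P[k]),np.percentile(P[k][:,2],[5,50,95]))
s,_=snap('side','s11')
cv2.imwrite('pics/s11c.png',cv2.resize(s[310:480,310:510,::-1],None,fx=3.5,fy=3.5,interpolation=2))
cv2.imwrite('pics/t11c.png',cv2.resize(p[180:310,395:540,::-1],None,fx=4.5,fy=4.5,interpolation=2))
E
```

```text
t: 16.7
tool_pos: [0.55, -0.2207, 0.0899]
orientation: [2.416, 2.005, 0.001]
force: [-10.6, 5.5, 33.1]
opening: 0.0056
t: 17.2
tool_pos: [0.5486, -0.2203, 0.0888]
orientation: [-2.417, -2.005, 0.001]
force: [0.0, -0.6, -0.2]
opening: 0.0412
t: 17.7
tool_pos: [0.5503, -0.2212, 0.2359]
orientation: [2.415, 2.003, 0.003]
force: [0.0, -0.1, -1.0]
opening: 0.0467
t: 18.1
tool_pos: [0.517, -0.0655, 0.2309]
orientation: [-2.41, -2.008, 0.002]
force: [0.1, -0.5, 0.5]
opening: 0.0466
t: 18.5
tool_pos: [0.4871, 0.0838, 0.2314]
orientation: [-2.41, -2.01, 0.003]
force: [0.5, -0.6, -0.2]
opening: 0.0465
t 18.5 pos [0.4871 0.0838 0.2314] yaw of tool y vs world x -0.1805 tilt z [-0.0036  0.0015 -1.    ] open 0.0465 F [ 0.5 -0.6 -0.2] q [ 0.07 -0.16  1.75  0.    1.55  0.25]
wide (array([ 0.46598502, -0.20546082]), np.float64(-0.18378951127676751), np.float64(0.11887364899426417), np.float64(0.005623399187399774), 342) [0.11191373 0.1218309  0.12416349]
narrow (array([ 0.54797832, -0.22056298]), np.float64(-0.18686950557266604), np.float64(0.08356615383523483), np.float64(0.0057596642184660676), 310) [0.10799728 0.12153747 0.12422641]
```

View pics/s11c.png

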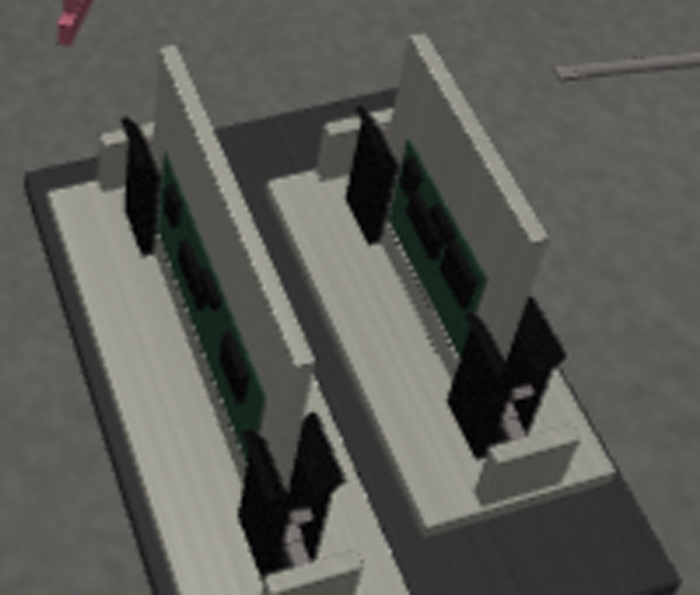

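View pics/t11c.png

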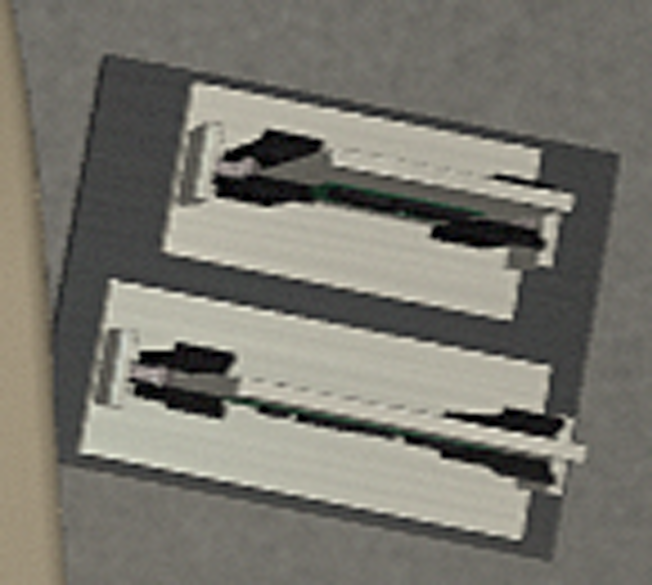

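View pics/s11.png

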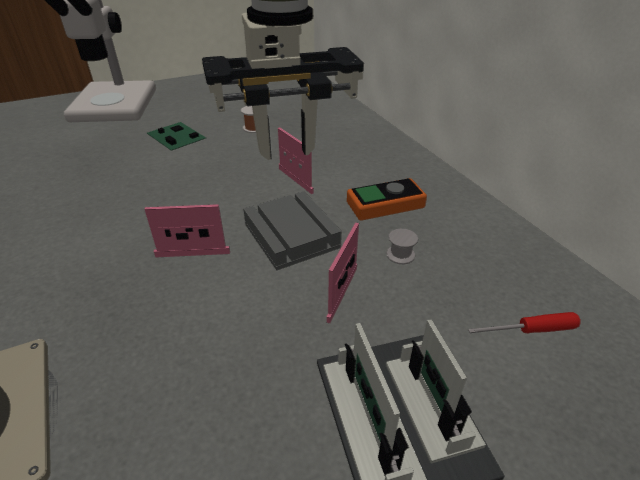

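Both boards stand at the seat height, centred and upright, and nothing else has moved. I let the arm settle and hand in.

```bash
python3 -m handwheel '0 0 0 0 0 0;0 0 0 0 0 0;0 0 0 0 0 0'; python3 -c "
from plant import robot
print(robot.close_job())"
```

```text
t: 18.9
tool_pos: [0.4894, 0.078, 0.2333]
orientation: [-2.42, -2.003, 0.001]
force: [-0.6, -0.6, 1.0]
opening: 0.0464
the job is handed in; nothing more can be done
None
```

I moved both boards from the stand into their rack holders, the wide one in the near holder and the narrow one in the far holder. I pressed each to a hard stop of about 33 N, released them, drew the arm clear and handed in at about 19 s.

- **Height:** both presses stopped where the holder floor should be, with TCP z at 0.0889 m (wide) and 0.0899 m (narrow). The board tops read about 0.122 m against an expected 0.123 m. The same cameras read about 1 mm low on the boards in the stand.
- **Position and angle:** yaw is about -0.185 rad for both, matching the rack. The top camera puts the board tops within about 2 mm of the seats.
- **Small disagreement:** the top camera puts the wide board 1 to 1.5 mm from where the wrist camera does. Both readings are within tolerance.
- **Clips:** I had no direct reading of the clips. I take them as closed because each board reached the floor and the clips I can see in the side picture look the same as at rest.
- **Bystanders:** the spool, screwdriver and multimeter look unmoved in the final pictures. I did not measure them again.

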